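# Shut the ball-handled air valve under the bench shelf

## Task

Three quarter-turn air valves are screwed to the underside of the raised shelf, and their steel handles stick out past its front edge. Shut the valve whose handle ends in a round ball: turn it clockwise, as seen from above, all the way to its stop. Leave the other two valves (one handle ends in a crossbar, one in a flat paddle) as they are.

Things in the scene. Friction and masses are not known exactly. Their poses are not given: they have to be found in the camera images.
- ball_valve (a joint): turn of the ball-handled valve about its upright axis, rad: 0 at the fully open stop, 1.5 at the shut stop; grows clockwise seen from above (the ball swings to the robot's left). At 0.75 the handle stands straight out from the shelf's front edge, towards the robot. Friction of 0.25 N m (2.5 N at the ball) keeps it where it is left; no spring.
- ball_grip (a point): centre of the 32 mm steel ball ending the handle to turn, 180 mm above the bench, level with the shelf's underside (shelf 14 mm thick). x points outward along the arm: the upright axis is at x = -110 mm; z up. The shelf's front edge is 20 mm outside the axis. Arm: 10 mm bar, level for 38 mm in from the ball, then down 36 mm and under the shelf, to a 42 mm hub. The ball is free all round.
- tee_grip (a point): centre of the crossbar (16 mm thick, 64 mm long, level, across the arm) at the outer end of another air valve's handle, not to be moved. Same bright steel, same hub and arm as the ball-handled valve: the axis lies 110 mm back along the point's x axis; x points from the axis outward along the arm, z up.
- paddle_grip (a point): point near the middle of the flat level paddle (50 by 34 by 6 mm; the point is 5 mm from the plate's middle, outward) at the outer end of another air valve's handle, not to be moved. Same bright steel, same hub and arm as the ball-handled valve: the axis lies 110 mm back along the point's x axis; x points from the axis outward along the arm, z up.

How it is judged (in metres and radians):
At the end, for the whole second after the job is handed in: The ball-handled valve is shut: turned clockwise to within 0.2 rad (11 degrees) of its stop at 1.5 rad, and at rest. The crossbar and paddle grips are within 20 mm of where they started (value of joint ball_valve above 1.3 rad and velocity of joint ball_valve between -0.05 and 0.05 rad/s and distance of each of tee_grip, paddle_grip from where it was at the start of the episode below 0.02 m); the robot touches nothing.
It fails at once if one of the other two valves is turned: its grip moves more than 20 mm (distance of any of tee_grip, paddle_grip from where it was at the start of the episode above 0.02 m).
It also fails if it takes over 32 s, if anything falls off the work surface, if the arm or the gripper's body presses on something with over 40 N, if the wrist force passes 120 N, or if a joint passes its speed limit or range.

## Robot

A 6-joint arm with a two-finger parallel gripper is mounted at the origin on the work surface. World frame = base frame: x ahead of the robot, y to its left, z up, the work surface at z = 0. Lengths are in mm, angles in degrees, forces in N, time in s.
With the tool pointing down it reaches from about 350 to 850 mm from the base axis. Payload 8.1 kg.
Tool frame: the origin (TCP) lies between the finger pads; the fingertips stand 17 mm ahead of it and the grasp point (between the pads) lies 2 mm behind it; z points along the fingers, y is the line along which they close (so a half turn about z gives the same grasp; the last joint's range is limited). The gripper opens to 85 mm and grips with 20 to 120 N. Pads are 22 mm wide; open, the fingers measure 114 mm over their backs; the gripper's body (76 mm by 85 mm) begins 54 mm behind the grasp point. The pads swing forward as they close: fully open they stand 13 mm farther back than shut.
Start: joints at [71.769, 7.471, 85.268, -0, 87.261, -4.893], TCP at [138.399, 583.825, 248.292] pointing down, gripper open.
Joint ranges: [-169.43, 169.43], [-51.17, 129.36], [1.28, 143.12], [-76.62, 256.62], [0, 156.53], [-152.29, 152.29]. Speed limits (degrees/s): [136.94, 136.94, 159.86, 180, 180, 180].

## Interface

Orientations are given as [roll, pitch, yaw] about the fixed x, y, z axes, in that order (R = Rz(yaw) Ry(pitch) Rx(roll)).
In Python, from bench import sense, snapshot, hand_in, trace, place_of gives the robot as it stands.
- The arm moves only by the shell command python3 -m handwheel 'ROWS' [FORCE]. ROWS is JSON, a list of rows, each a list of 7 numbers: the opening, from -1 (shut) to 1 (fully open), then the shift along the tool's x, y, z in cm, then the turn, a rotation vector about the tool's x, y, z in rad. A call has 1 to 12 rows; each row shifts and turns the commanded pose from where the row before left it, along the tool's axes as they then stand; what a row does not reach is not made up. A row lasts 1/12 s, in which the tool goes at most 41.7 mm and 7.16 degrees, less where a joint would pass 70% of its speed; a pose out of reach is approached as far as the arm can. A call with a gripper value outside its range is refused whole. The fingers move at their own pace and stop on an object; FORCE is the grip in N (left out, the last holds). Time passes only in rows, so rows that do not move let the fingers close. It gives the time, the measured TCP pose, the force, the opening and the grip force at its end, in the units of the state.
- sense(): the state, without advancing time (a new reading comes with each control period).
- snapshot(name): name is "scene" or "side" or "wrist"; returns a dict with "image" (384x512x3 uint8, red, green, blue), "intrinsics" (3x3 intrinsics, pixels), "R" (3x3) and "t" (3): a world point X has camera coordinates R X + t. Camera axes: x right, y down, z forward; pixel columns grow to the right and rows downward; lengths in mm; the calibration is good to about 2 mm. A picture is of the moment at which its call begins. There is no depth.
- hand_in(): hands the job in; it is judged then, once.
Trained networks look in a picture, given as the dict that the camera call returned (one of the last four; its "shot" number tells which), for a name from the list of things; names that differ only in an ending like _2 or _b are one class to them, and where a whole thing is asked for, a point or a joint stands for the part that bears it (a point fixed in the world has none). Each returns a list of dicts, best first, with "conf" (0 to 1); they miss things now and then, are a little off and sometimes report something else, mostly with a low value. They report only what shows in the picture. A call takes as long as a camera call.
- trace(picture, query): "pixels" (384x512 bool, what is visible of it).
- place_of(picture, query): "location" ([x, y, z] in mm, in world coordinates, good to about 4 mm: a listed point, or the origin of a listed thing).
The state is a dict: "time": time; "joint_pos": joint angles; "qd": joint speeds; "joint_efforts": joint torques, N m; "tool_pos": TCP position; "tcp_rot": TCP orientation; "ft_force": force on the tool from outside, world axes, zero at the start; "wrist_torque": the same for the moment, N m; "finger_gap": finger opening in mm; "grip_force": force on a finger pad.
Only numpy, scipy, OpenCV 4.12 (cv2) and the standard library are available. Lean on these libraries where they do the work, as an engineer would, in place of code of your own. Each camera call takes 0.05 s, during which the arm holds its last target. There are 200 camera calls.

## Working session

There is one attempt and no reset: what is moved stays moved. The work goes in short steps, Python scripts to look and compute and a shell command to move; the robot and the scene stay as the last step left them, time stands still between calls to the robot, and variables do not carry over. Pictures are saved under pics/ and viewed, at most 10 in all, crops included, and the job is handed in when it is done.

```bash
mkdir -p pics; python3 - <<'E'
from bench import *
import cv2,numpy as np
ims=[]
for n in("scene","side"):
    s=snapshot(n);ims.append(s["image"])
    for q in("ball_grip","tee_grip","paddle_grip"):
        print(n,q,[(np.round(d["location"]),round(d["conf"],2)) for d in place_of(s,q)][:3])
    print(np.round(-s["R"].T@s["t"]))
    cv2.imwrite(f"pics/{n}0.png",s["image"][:,:,::-1])
st=sense();print(st)
E
```

```text
scene ball_grip [(array([525., 202., 181.]), 0.64)]
scene tee_grip [(array([497.,  14., 179.]), 0.66)]
scene paddle_grip [(array([ 471., -142.,  178.]), 0.81)]
[1162. -210.  804.]
side ball_grip [(array([524., 201., 177.]), 0.85), (array([498.,   8., 178.]), 0.69)]
side tee_grip [(array([500.,   8., 180.]), 0.68)]
side paddle_grip [(array([ 472., -140.,  180.]), 0.82)]
[ 527. -670.  662.]
{'time': 0.4, 'joint_pos': array([ 7.17683156e+01,  7.47951094e+00,  8.52755336e+01, -3.63699056e-04,
        8.72626284e+01, -4.89298085e+00]), 'qd': array([ 0.04260767, -0.11002602, -0.11238713, -0.05456941,  0.05181244,
        0.03599731]), 'joint_efforts': array([-2.99769272e-04, -5.68510115e+01, -5.00105774e+01, -2.31909744e-04,
        5.17008011e-03, -2.39344911e-05]), 'tool_pos': array([138.38098326, 583.749351  , 248.13095606]), 'tcp_rot': array([-1.79982360e+02, -1.14545805e-03,  1.66661314e+02]), 'ft_force': array([0.1808338 , 0.18424456, 0.13335928]), 'wrist_torque': array([-0.00207997, -0.0270092 , -0.01948793]), 'grip_force': 0.0, 'finger_gap': 85.70954853323235}
```

View pics/scene0.png

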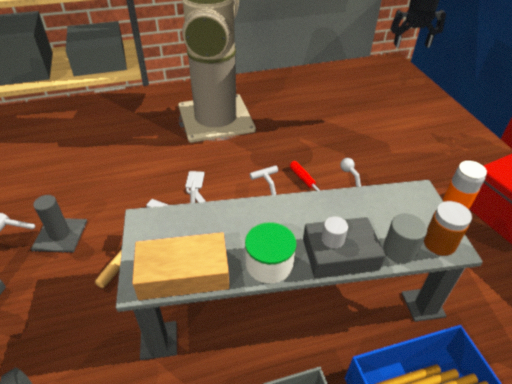

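View pics/side0.png

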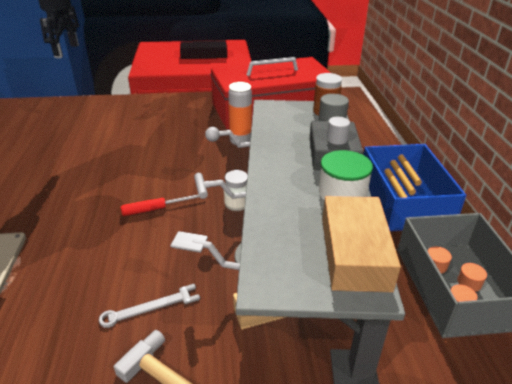

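```bash
cat > h.py <<'E'
import numpy as np
def ray(s,uv):
    R,t,K=map(np.array,(s["R"],s["t"],s["intrinsics"])); d=R.T@np.linalg.solve(K,[*uv,1]); return -R.T@t,d
def onz(s,uv,z):
    c,d=ray(s,uv); return np.round(c+d*(z-c[2])/d[2],1)
def tri(s1,a,s2,b):
    c1,d1=ray(s1,a);c2,d2=ray(s2,b);k=np.linalg.lstsq(np.c_[d1,-d2],c2-c1,rcond=None)[0]
    p,q=c1+k[0]*d1,c2+k[1]*d2; return np.round((p+q)/2),round(np.linalg.norm(p-q),1)
E
python3 - <<'E'
from bench import *
from h import *
import cv2
a=snapshot("scene");b=snapshot("side")
print("edge scene",[onz(a,p,194) for p in((125,210),(280,196),(433,183))])
print("edge side",[onz(b,p,194) for p in((252,102),(246,200),(241,306))])
print("ball",tri(a,(347.5,165),b,(212,133)))
print("capA",tri(a,(469,170),b,(240,87)), "capB",tri(a,(451,213),b,(328,80)))
print("capA base z0",onz(b,(240,142),0))
for n,s,(u,v) in(("s",a,(300,130)),("d",b,(180,70))):
    cv2.imwrite(f"pics/{n}c.png",cv2.resize(s["image"][v:v+130,u:u+200 if n=="s" else u+180,::-1],None,fx=4,fy=4,interpolation=cv2.INTER_CUBIC))
E
```

```text
edge scene [array([ 545.5, -290.9,  194. ]), array([590.8,  16.3, 194. ]), array([641.7, 344.1, 194. ])]
edge side [array([622.2, 324.2, 194. ]), array([575.6, -62.4, 194. ]), array([ 550.3, -287.8,  194. ])]
ball (array([523., 203., 180.]), np.float64(1.6))
capA (array([604., 473., 169.]), np.float64(0.9)) capB (array([785., 258., 273.]), np.float64(2.1))
capA base z0 [601.1 468.8   0. ]
```

View pics/sc.png

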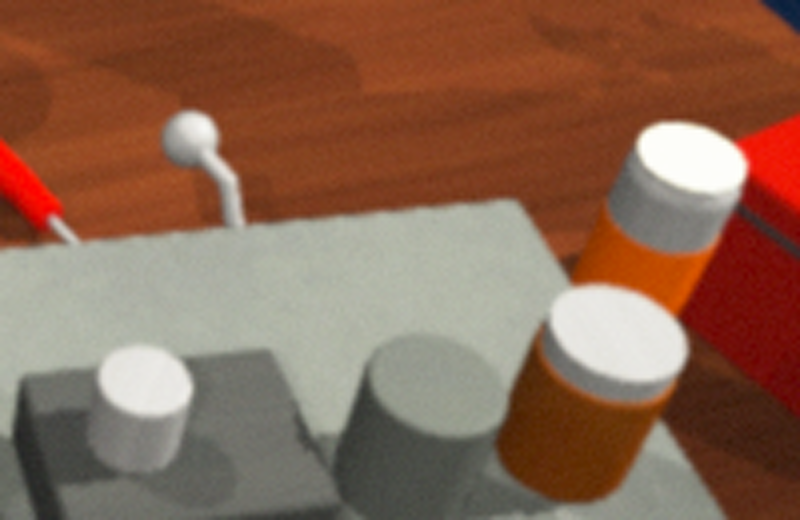

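View pics/dc.png

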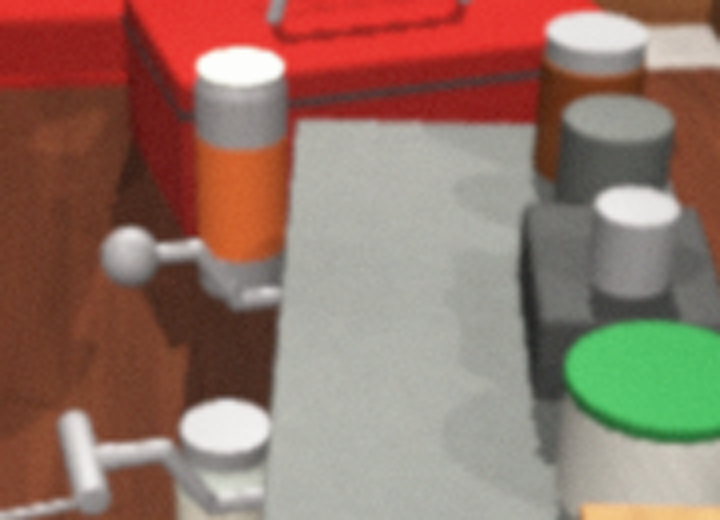

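```bash
python3 - <<'E'
from bench import *
from h import *
a=snapshot("scene");b=snapshot("side")
print(onz(a,(347.5,164.5),180),onz(a,(358,174),180),onz(b,(212.3,133.5),180),onz(b,(230,132.5),180),onz(b,(240,143.7),144),onz(b,(249,143),144))
for s in(a,b):
    for q in("ball_valve","ball_grip"):
        for d in trace(s,q)[:2]:
            v,u=np.nonzero(d["pixels"]);print(q,round(d["conf"],2),len(u),u.min(),u.max(),v.min(),v.max(),u.mean(),v.mean())
E
```

```text
[522.7 202.7 180. ] [558.8 211.3 180. ] [523.1 201.4 180. ] [562.  202.6 180. ] [584.5 213.5 144. ] [605.2 214.9 144. ]
ball_valve 0.63 255 340 359 158 185 350.278431372549 168.71764705882353
ball_grip 0.69 267 340 360 158 186 350.6441947565543 169.4119850187266
ball_valve 0.53 268 206 248 127 146 221.25746268656715 135.5
ball_grip 0.61 314 206 249 127 146 223.03821656050957 135.90127388535032
ball_grip 0.6 357 195 244 173 196 213.46218487394958 186.16526610644257
```

```bash
python3 -m handwheel '[[1,-3.3,-2,0,0,0,0],[1,-3.3,-2,0,0,0,0],[1,-3.3,-2,0,0,0,0],[1,-3.3,-2,0,0,0,0],[1,-3.3,-2,0,0,0,0],[1,-3.3,-2,0,0,0,0],[1,-3.3,-2,0,0,0,0],[1,-3.3,-2,0,0,0,0],[1,-3.3,-2,0,0,0,0],[1,-3.3,-2,0,0,0,0],[1,-3.3,-2,0,0,0,0],[1,-3.3,-2,0,0,0,0]]' 30
python3 -m handwheel '[[1,-3.3,-2,0,0,0,0],[1,-3.3,-2,0,0,0,0],[1,0,0,0,0,0,-0.1],[1,0,0,0,0,0,-0.1],[1,0,0,0,0,0,-0.1],[1,0,0,0,0,0,-0.09],[1,0,0,0,0,0,0],[1,0,0,0,0,0,0]]'
python3 - <<'E'
from bench import *
from h import *
import cv2
w=snapshot("wrist");st=sense();print(st["tool_pos"],st["tcp_rot"],st["time"])
print([(d["location"],d["conf"]) for d in place_of(w,"ball_grip")])
cv2.imwrite("pics/w1.png",w["image"][:,:,::-1])
E
```

```text
time: 1.8
tool_pos: [469.5, 257.3, 248.6]
tcp_rot: [180.0, 0.0, 166.7]
ft_force: [-0.3, 1.0, -0.5]
finger_gap: 85.3
grip_force: 0.0
time: 2.47
tool_pos: [523.3, 204.8, 248.3]
tcp_rot: [180.0, -0.0, -171.2]
ft_force: [0.6, 0.2, 0.1]
finger_gap: 85.5
grip_force: 0.0
[523.30677742 204.83717273 248.31592575] [-1.79998438e+02  1.34792528e-03 -1.71171728e+02] 2.5167
[([523.8, 202.5, 179.2], 0.65)]
```

View pics/w1.png

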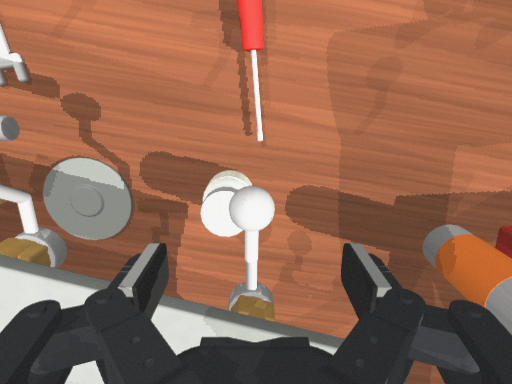

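```bash
python3 - <<'E'
from bench import *
from h import *
w=snapshot("wrist");b=snapshot("side")
print("ball",onz(w,(252,208),180))
print(tri(w,(225,208),b,(236,177)),tri(w,(88,198),b,(236,177)))
for z in(0,60,120):print(z,onz(w,(225,208),z),onz(w,(88,198),z),onz(b,(236,177),z))
E
```

```text
ball [522.1 203.3 180. ]
(array([570., 181.,  74.]), np.float64(4.6)) (array([558.,  73., 145.]), np.float64(19.0))
0 [597.2 177.    0. ] [611.2  -3.7   0. ] [577.8 289.6   0. ]
60 [573.2 179.6  60. ] [584.9  28.   60. ] [573.2 202.6  60. ]
120 [549.1 182.2 120. ] [558.5  59.7 120. ] [568.6 115.7 120. ]
```

```bash
python3 -m handwheel '[[1,0,-0.2,3.5,0,0,0],[1,0,0,3.5,0,0,0],[1,0,0,0,0,0,0],[-1,0,0,0,0,0,0],[-1,0,0,0,0,0,0],[-1,0,0,0,0,0,0],[-1,0,0,0,0,0,0],[-1,0,0,0,0,0,0],[-1,0,0,0,0,0,0],[-1,0,0,0,0,0,0],[-1,0,0,0,0,0,0],[-1,0,0,0,0,0,0]]' 30
```

```text
time: 3.67
tool_pos: [524.9, 203.2, 180.8]
tcp_rot: [180.0, 0.2, -171.0]
ft_force: [-0.2, -0.2, 6.4]
finger_gap: 29.8
grip_force: 29.1
```

```bash
python3 -m handwheel '[[-1,0,0.44,0,0,0,0.04],[-1,-0.035,0.88,0,0,0,0.08],[-1,-0.035,0.88,0,0,0,0.08],[-1,-0.035,0.88,0,0,0,0.08],[-1,-0.035,0.88,0,0,0,0.08],[-1,-0.035,0.88,0,0,0,0.08],[-1,-0.035,0.88,0,0,0,0.08],[-1,0,0,0,0,0,0],[-1,0,0,0,0,0,0]]'
python3 - <<'E'
from bench import *
w=snapshot("side")
print([(d["location"],d["conf"]) for d in place_of(w,"ball_grip")][:1])
E
```

```text
time: 4.42
tool_pos: [532.0, 259.2, 180.9]
tcp_rot: [179.9, 0.3, 159.1]
ft_force: [6.0, -3.9, 2.3]
finger_gap: 30.4
grip_force: 29.9
[([528.0, 259.6, 178.3], 0.56)]
```

```bash
python3 -m handwheel '[[-1,-0.035,0.88,0,0,0,0.08],[-1,-0.035,0.88,0,0,0,0.08],[-1,-0.035,0.88,0,0,0,0.08],[-1,-0.035,0.88,0,0,0,0.08],[-1,-0.035,0.88,0,0,0,0.08],[-1,-0.035,0.88,0,0,0,0.08],[-1,0,0,0,0,0,0],[-1,0,0,0,0,0,0]]'
```

```text
time: 5.18
tool_pos: [562.3, 300.5, 180.9]
tcp_rot: [179.8, 0.3, 131.6]
ft_force: [7.6, -9.9, 5.1]
finger_gap: 29.8
grip_force: 30.0
```

```bash
python3 -m handwheel '[[-1,0,0.44,0,0,0,0.04],[-1,0,0.44,0,0,0,0.04],[-1,0,0,0,0,0,0],[-1,0,0,0,0,0,0]]'
```

```text
time: 5.52
tool_pos: [564.0, 301.1, 180.1]
tcp_rot: [-179.3, 0.3, 127.0]
ft_force: [-21.5, -34.9, 23.7]
finger_gap: 30.1
grip_force: 33.4
```

Stop reached. Relax, release and lift.

```bash
python3 -m handwheel '[[-1,0,-0.5,0,0,0,0],[-1,0,0,0,0,0,0],[1,0,0,0,0,0,0],[1,0,0,0,0,0,0],[1,0,0,0,0,0,0],[1,0,0,0,0,0,0],[1,0,0,0,0,0,0],[1,0,0,0,0,0,0],[1,0,0,0,0,0,0],[1,0,0,0,0,0,0],[1,0,0,0,0,0,0],[1,0,0,0,0,0,0]]'
python3 -m handwheel '[[1,0,0,-2,0,0,0],[1,0,0,-3,0,0,0],[1,0,0,-3,0,0,0],[1,0,0,-3,0,0,0],[1,0,0,0,0,0,0],[1,0,0,0,0,0,0],[1,0,0,0,0,0,0]]'
python3 - <<'E'
from bench import *
import cv2
for n in("scene","side"):
    s=snapshot(n)
    for q in("ball_grip","tee_grip","paddle_grip"):
        print(n,q,[(d["location"],d["conf"]) for d in place_of(s,q)][:2])
w=snapshot("wrist");cv2.imwrite("pics/w2.png",w["image"][:,:,::-1])
E
```

```text
time: 6.52
tool_pos: [561.7, 305.0, 178.3]
tcp_rot: [-180.0, -0.0, 127.1]
ft_force: [0.2, 0.3, -0.8]
finger_gap: 85.3
grip_force: 0.0
time: 7.1
tool_pos: [561.7, 304.9, 288.1]
tcp_rot: [180.0, 0.0, 127.1]
ft_force: [0.9, -0.7, -1.1]
finger_gap: 85.5
grip_force: 0.0
scene ball_grip [([563.1, 298.5, 181.0], 0.73)]
scene tee_grip [([499.4, 13.8, 180.1], 0.52)]
scene paddle_grip [([474.5, -140.3, 180.6], 0.8)]
side ball_grip [([560.8, 300.7, 178.6], 0.53)]
side tee_grip [([494.3, 9.3, 178.1], 0.62)]
side paddle_grip [([470.9, -138.4, 180.2], 0.83), ([493.9, 10.0, 182.8], 0.23)]
```

View pics/w2.png

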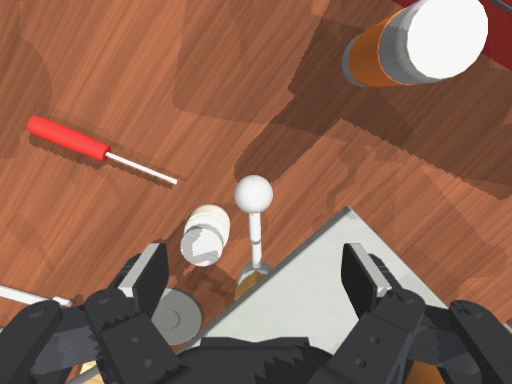

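The ball is at (253,194), and its arm is at about 45° to the shelf edge. It sits where I predicted the shut stop, and the gripper is clear of it. The other two valves haven't moved.

```bash
python3 -c "
from bench import *
print(hand_in())"
```

```text
the job is handed in; nothing more can be done
None
```

I turned the ball-handled valve clockwise until it hit its stop and handed the job in at about 7 s; the gripper was clear, and the crossbar and paddle handles showed no movement beyond camera error (the hand-in gave no verdict).

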